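# Stopper the cleaner vial, then hold the enclosure lid open

### The arm

A 6-joint arm with a two-finger parallel gripper is mounted at the origin on a cart in front of the work surface, level with it; the furniture and walls round the work are solid. World frame = base frame: x ahead of the robot, y to its left, z up, the work surface at z = 0. Lengths are in m, angles in rad, forces in N, time in s.
With the tool pointing down it reaches from about 0.25 to 0.775 m from the base axis. Payload 8.9 kg.
Tool frame: the origin (TCP) lies midway between the tips of the shut fingers; the grasp point (between the pads) lies 19 mm behind it (manip.grip_point_offset is the distance from the TCP to the grasp point, in m); z points along the fingers, y is the line along which they close (so a half turn about z gives the same grasp; the last joint's range is limited). The gripper opens to 85 mm and grips with 20 to 120 N. Pads are 22 mm wide; open, the fingers measure 114 mm over their backs; the gripper's body (76 mm by 85 mm) begins 54 mm behind the grasp point. The pads swing forward as they close: fully open they stand 13 mm farther back than shut.
Start: joints at [1.172, 0.291, -0.153, 1.127, 0, 1.431], TCP at [0.135, 0.507, 0.231] pointing down, gripper open.
Joint ranges: [-2.52, 2.52], [-0.91, 1.74], [-1.3, 1.37], [-1.96, 2.02], [-1.52, 1.47], [-3.14, 3.14]. Speed limits (rad/s): [2.22, 2.22, 2.79, 3.14, 3.14, 3.14].

### API

Orientations are given as a unit quaternion [w, x, y, z].
In Python, from bench import manip gives the robot as it stands.
- The arm moves only by the tool move_arm, never from a script. Its argument "plan" is text: rows parted by semicolons, each of 4 numbers parted by spaces: the shift along the tool's x, y, z in cm, then the turn about the tool's z in units of 10 degrees (1.0 is 10 degrees). A call has 1 to 10 rows; each row is the pose to reach, as a shift and turn from the pose commanded when the call began, along the tool's axes at that moment; what a row does not reach only later rows make up. A row lasts 1/8 s, in which the tool goes at most 62.5 mm and 10.7 degrees, less where a joint would pass 70% of its speed; a pose out of reach is approached as far as the arm can. A call with a gripper value outside its range is refused whole. "grip" is the opening, from 0 (shut) to 1 (fully open), set as the call begins (left out, the last holds). The fingers move at their own pace and stop on an object; "grip_force" is the grip in N (left out, the last holds). Time passes only in rows, so rows that repeat a pose let the fingers close. It gives the time, the measured TCP pose, the force, the opening and the grip force at its end, in the units of the state.
- manip.observe(): the state, without advancing time (a new reading comes with each control period).
- manip.camera(name): name is "scene" or "top" or "wrist"; returns the picture (384x512x3 uint8, red, green, blue); there is no depth.
- manip.camera_info(name): a dict with "vertical_fov" (degrees; the focal length in pixels is half the picture's height over the tangent of half this angle, whatever the lens; pixels are square), "cx", "cy" (the principal point, pixels), "world_from_camera" (4x4, takes a point from camera to world coordinates); the wrist camera has in their place "hand_eye" (4x4, takes a point from camera to tool coordinates, whose origin is the TCP and whose axes are the flange's). Camera axes: x right, y up, looking along -z (the intrinsics and any distortion apply to the point x, -y, -z); pixel columns grow to the right and rows downward; lengths in m; the calibration is good to about 2 mm. A picture is of the moment at which its call begins: read the wrist's pose just before it. camera_info takes no time and is no camera call.
- manip.close_job(): hands the job in; it is judged then, once.
The state is a dict: "clock": time; "joint_positions": joint angles; "qd": joint speeds; "joint_efforts": joint torques, N m; "ee_pos": TCP position; "tcp_rot": TCP orientation; "contact_force": force on the tool from outside, world axes, zero at the start; "wrist_torque": the same for the moment, N m; "gripper_width": finger opening in m; "grip_force": force on a finger pad.
Only numpy, scipy, OpenCV 4.12 (cv2) and the standard library are available. Lean on these libraries where they do the work, as an engineer would, in place of code of your own. Each camera call takes 0.05 s, during which the arm holds its last target. There are 200 camera calls.

### The job

I am about to look over the board inside the grey steel enclosure. First close the open contact-cleaner vial, so that it cannot fume or spill beside an open unit: take the applicator out of its parking tube and push its stem gently down into the neck of the vial until the collar sits on the rim, without dropping it in, and let go of it. Then, by its handle, lift the enclosure's lid, which falls shut by itself, to about 60 degrees open, never near upright and never letting it fall, and finish while still holding it there; leave the cutters, heatsink and spare knob where they lie.

Things in the scene. Friction and masses are not known exactly. Their poses are not given: they have to be found in the camera images.
- applicator: the vial's applicator, 20 to 40 g: white stem 7 mm thick, 62 mm long, its last 7 mm tapering to 3 mm; above it a black collar 23 mm across, 5 mm thick; above that a black ribbed grip 16 mm across, 36 mm high. Starts upright in the parking tube, hanging by its collar on the tube's rim. Origin at the tip of the stem, z up along the stem to the grip
- applicator_grip (a point): middle of the applicator's black grip, on its axis, 87 mm above the tip of the stem and 25 mm above the collar's underside; a grasp across 16 mm from above
- vial_mouth (a point): centre of the amber glass vial's mouth, in the plane of its rim, 76 mm above the bench, z up. Rim 20 mm across outside; mouth 15 mm, narrowing within 5 mm to a bore of 10.4 mm; 67 mm deep. The vial is fixed in a square aluminium block 56 x 56 x 30 mm that does not move. Fully home, the applicator's collar lies on this rim, its tip 62 mm below it
- rest_mouth (a point): centre of the rim of the steel parking tube, 72 mm above the bench: a tube 20 mm across outside at the rim, bore 10.6 mm, on a round dark foot 52 mm across that does not move; here the applicator stands at the start
- lid_hinge (a point): middle of the lid's hinge line, at the back top edge of the grey steel enclosure (195 x 255 x 112 mm, it does not move), 111 mm above the bench. x points from the enclosure's front to its back, y along the hinge, z up; does not turn with the lid
- handle_bar (a point): middle of the handle's round bar, 10 mm thick, straight for 84 mm, parallel to the hinge, between posts 100 mm apart, on the lid near its front edge. Lid closed: 158.5 mm in front of the hinge line, 39 mm above it, 38 mm above the lid's flat top. Axes turn with the lid and equal lid_hinge's when closed; the bar can turn in the grip as the lid rises
- hinged_box_lid (a joint): angle of the enclosure's lid: 0 closed, grows as the front edge rises, 1.571 upright, 1.83 at the stop. Lid and handle weigh about 0.4 kg; the hinge is nearly free, so the lid falls shut from 60 degrees (1.047) when let go; lifting it or holding it there takes 2 to 6 N at the bar
- heatsink: black finned heatsink, 50 x 75 x 27 mm, lying on the bench to the left; a bystander. Origin on the bench under its middle
- knob_spare: black control knob, 28 mm across, 17 mm high, on the bench behind the vial and the parking tube; a bystander. Origin on the bench under its middle
- cutters: side cutters with blue grips, 150 mm long, 54 mm wide, 13 mm high, lying at the front of the bench; a bystander. Origin on the bench under the middle

How it is judged:
On the way, in this order (a step that is already met when the one before it is completed fails the run):
1. the applicator is fully home in the vial and released while the lid is still shut (horizontal distance between applicator_grip and vial_mouth below 0.006 m and z of applicator in the frame of vial_mouth below -0.059 m and angle between applicator's own z axis and vertical below 0.1 rad and contact force between the fingers and applicator below 0.05 N and value of joint hinged_box_lid below 0.05 rad), for 0.3 s.
2. the lid is held by its handle at about 60 degrees, the applicator still home (value of joint hinged_box_lid between 0.907572 and 1.18682 rad and contact force between the fingers and lid_handle_bar above 0.5 N and horizontal distance between applicator_grip and vial_mouth below 0.006 m and z of applicator in the frame of vial_mouth below -0.059 m and angle between applicator's own z axis and vertical below 0.1 rad), for 0.3 s.
At the end, for the whole second after the job is handed in: The lid is held still by the fingers on its handle between 52 and 68 degrees open; the released applicator is upright in the vial with its collar on the rim (within 3 mm); the three bystanders lie within 20 mm of where they were (all of step 2 and contact force between the fingers and applicator below 0.05 N and velocity of joint hinged_box_lid between -0.1 and 0.1 rad/s and distance of each of heatsink, knob_spare, cutters from where it was at the start of the episode below 0.02 m); the arm keeps its last pose, push and grip.
It fails at once if the cutters, heatsink or spare knob is pushed away (distance of any of heatsink, knob_spare, cutters from where it was at the start of the episode above 0.02 m).
It fails at once if the lid is let fall (velocity of joint hinged_box_lid below -1.5 rad/s).
It fails at once if the lid is swung up to near upright (value of joint hinged_box_lid above 1.39626 rad).
It fails at once if the applicator is dropped (contact force between the fingers and applicator below 0.05 N and linear speed of applicator above 0.45 m/s).
It fails at once if the glass vial is pressed hard (contact force between anything else and vial above 35 N).
It also fails if it takes over 58 s, if anything falls off the work surface, if the arm or the gripper's body presses on something with over 40 N, if the wrist force passes 120 N, or if a joint passes its speed limit or range.

## Working session

There is one attempt and no reset: what is moved stays moved. The work goes in short steps, Python scripts to look and compute and a tool call to move; the robot and the scene stay as the last step left them, time stands still between calls to the robot, and variables do not carry over. Pictures are saved under pics/ and viewed, at most 12 in all, crops included, and the job is handed in when it is done.

Besides the shell and the picture viewer there is one more tool, called after ">>>" as name(argument=value, ...), one argument or row to a line, values as JSON. move_arm: Moves the arm, as the interface text tells. Its arguments: {"type":"object","properties":{"plan":{"type":"string"},"grip":{"type":"number"},"grip_force":{"type":"number"}},"required":["plan"]}

```bash
mkdir -p pics; ls; python3 - <<'E'
from bench import manip
import cv2,numpy as np
np.set_printoptions(precision=4,suppress=True)
s=manip.observe();print(s)
for n in("scene","top","wrist"):
    im=manip.camera(n);cv2.imwrite(f"pics/{n}0.png",im[:,:,::-1]);print(n,manip.camera_info(n))
E
```

```text
pics
{'clock': 0.0, 'joint_positions': array([ 1.1717,  0.2913, -0.1541,  1.1268, -0.    ,  1.4315]), 'qd': array([ 0.0007,  0.0012, -0.0004,  0.0007,  0.0005, -0.0013]), 'joint_efforts': array([  0.0011, -53.7139,  33.1373,   0.0158,  -0.    ,   0.    ]), 'ee_pos': array([0.1347, 0.5069, 0.2307]), 'tcp_rot': array([-0.0002,  0.1295,  0.9916, -0.0007]), 'contact_force': array([-0.01  , -0.6277, -0.231 ]), 'wrist_torque': array([-0.0205, -0.014 , -0.0092]), 'grip_force': 0.0, 'gripper_width': 0.0853470809804828}
scene {'vertical_fov': 50.419904724119135, 'cx': 255.74829554501267, 'cy': 192.69526818724614, 'world_from_camera': array([[ 0.834 ,  0.2946, -0.4665,  0.1004],
       [-0.5515,  0.4177, -0.7221, -0.3701],
       [-0.0179,  0.8595,  0.5108,  0.537 ],
       [ 0.    ,  0.    ,  0.    ,  1.    ]])}
top {'vertical_fov': 46.76545027639043, 'cx': 246.10763520373155, 'cy': 194.03102808557117, 'world_from_camera': array([[-0.0125,  0.9958, -0.0902,  0.4291],
       [-0.9998, -0.011 ,  0.0172,  0.2614],
       [ 0.0161,  0.0904,  0.9958,  1.2363],
       [ 0.    ,  0.    ,  0.    ,  1.    ]])}
wrist {'vertical_fov': 64.88332216164098, 'cx': 254.36143717278833, 'cy': 193.38298120637194, 'hand_eye': array([[ 0.0002,  0.962 ,  0.2729,  0.0693],
       [ 1.    , -0.0003,  0.0005, -0.0006],
       [ 0.0006,  0.2729, -0.962 , -0.1429],
       [ 0.    ,  0.    ,  0.    ,  1.    ]])}
```

```bash
python3 - <<'E'
import cv2
a=cv2.imread("pics/top0.png");cv2.imwrite("pics/top0b.png",cv2.resize(a,(800,600),interpolation=cv2.INTER_CUBIC))
a=cv2.imread("pics/scene0.png");cv2.imwrite("pics/scene0b.png",cv2.resize(a,(800,600),interpolation=cv2.INTER_CUBIC))
E
```

```text
(no output)
```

View pics/top0b.png

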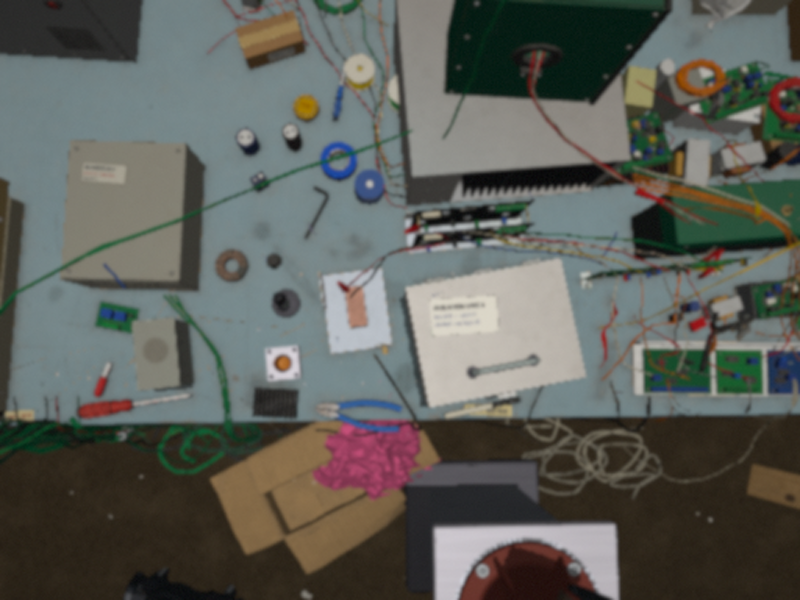

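View pics/scene0b.png

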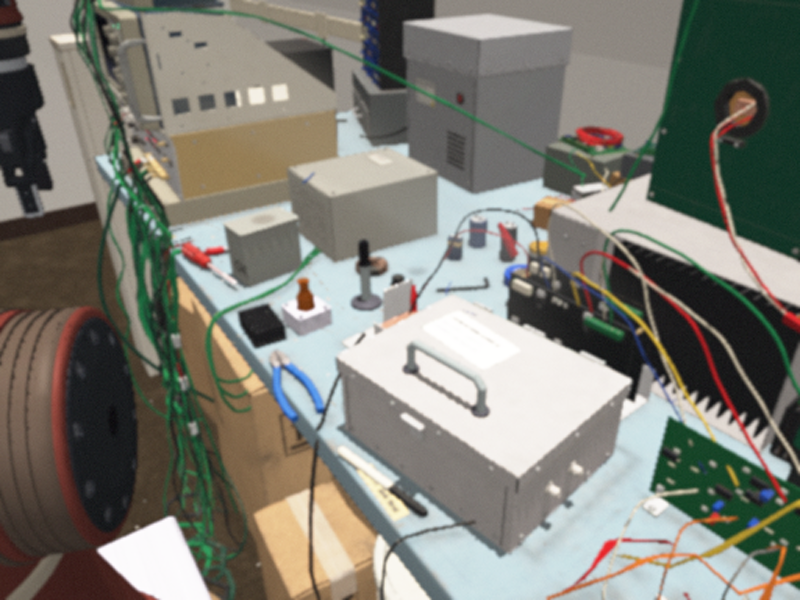

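The top view shows the vial mouth at about (284,363), the applicator top at (286,301), and the handle posts at (473,372) and (534,360), all in 800-px coordinates. The scene view shows the vial mouth at (305,284), the applicator top at (365,241), and the handle bar running from about (410,348) to (484,385). The cutters lie in front.

```bash
cat > h.py <<'E'
from bench import manip
import numpy as np,cv2
from scipy.spatial.transform import Rotation as R
np.set_printoptions(precision=4,suppress=True)
def T(p,q):
    M=np.eye(4);M[:3,:3]=R.from_quat(np.r_[q[1:],q[0]]).as_matrix();M[:3,3]=p;return M
def cam(n,s=None):
    c=manip.camera_info(n)
    W=c["world_from_camera"] if n!="wrist" else T(s["ee_pos"],s["tcp_rot"])@c["hand_eye"]
    return W,192/np.tan(np.radians(c["vertical_fov"]/2)),c["cx"],c["cy"]
def ray(C,uv):
    W,f,cx,cy=C;d=np.array([(uv[0]-cx)/f,-(uv[1]-cy)/f,-1]);return W[:3,3],W[:3,:3]@d
def onz(C,uv,z):
    o,d=ray(C,uv);return o+d*(z-o[2])/d[2]
def proj(C,P):
    W,f,cx,cy=C;p=np.linalg.inv(W)@np.r_[P,1];return np.array([cx+f*p[0]/-p[2],cy-f*p[1]/-p[2]])
E
python3 - <<'E'
from h import *
k=1.5625
t=cam("top");s=cam("scene")
for n,z,a,b in[("vial",.076,(284,363),(305,283)),("appl",.115,(285,299),(365,242)),("postL",.145,(473,372),(410,350)),("postR",.145,(534,360),(482,386)),("hs",.027,(275,402),(261,320)),("cut",.01,(358,411),(296,385)),
 ("corner FL",.112,(430,404),(338,356)),("corner FR",.112,(584,376),(517,488)),("BL",.112,(406,288),(460,298)),("BR",.112,(560,261),(630,378)),("knob",.017,(274,261),(397,280))]:
    print(n,onz(t,np.array(a)/k,z),onz(s,np.array(b)/k,z))
E
```

```text
vial [0.4362 0.4098 0.076 ] [0.4349 0.4073 0.076 ]
appl [0.5393 0.4033 0.115 ] [0.5404 0.4056 0.115 ]
postL [0.418  0.1052 0.145 ] [0.4111 0.0925 0.145 ]
postR [0.4356 0.0085 0.145 ] [0.4345 0.0015 0.145 ]
hs [0.3697 0.4315 0.027 ] [0.3651 0.4245 0.027 ]
cut [0.3513 0.2891 0.01  ] [0.3482 0.272  0.01  ]
corner FL [0.3674 0.171  0.112 ] [0.3631 0.1687 0.112 ]
corner FR [ 0.409  -0.0795  0.112 ] [ 0.3964 -0.0939  0.112 ]
BL [0.5554 0.2067 0.112 ] [0.5577 0.1915 0.112 ]
BR [ 0.5973 -0.0472  0.112 ] [ 0.6016 -0.0469  0.112 ]
knob [0.6167 0.4351 0.017 ] [0.6102 0.4257 0.017 ]
```

>>> move_arm(
  plan="-5 0 0 0; -10 0 0 0; -15 0 0 0; -20 -0.5 0 0; -25 -1 0 0; -30 -1.3 0 0; -34 -1.3 0 0; -34 -1.3 0 0; -34 -1.3 0 0",
  grip=1,
  grip_force=25,
)

```text
clock: 1.27
ee_pos: [0.4594, 0.4074, 0.2309]
tcp_rot: [-0.001, 0.13, 0.992, -0.0]
contact_force: [0.4, -0.1, 0.2]
gripper_width: 0.0851
grip_force: 0.0
```

```bash
python3 - <<'E'
from h import *
s=manip.observe();im=manip.camera("wrist");print(s["clock"],s["ee_pos"],s["tcp_rot"],s["qd"],s["contact_force"])
import pickle;pickle.dump(s,open("s1.pkl","wb"));cv2.imwrite("pics/w1.png",im[:,:,::-1]);cv2.imwrite("pics/w1b.png",cv2.resize(im[:,:,::-1],(800,600),interpolation=cv2.INTER_CUBIC))
C=cam("wrist",s)
for P in[(.435,.409,.076),(.54,.404,.115)]:print(proj(C,P)*1.5625)
E
```

```text
1.275 [0.4594 0.4074 0.2309] [-0.0005  0.1296  0.9916 -0.0003] [ 0.0185 -0.0117 -0.0076 -0.0002 -0.0002 -0.0008] [ 0.4048 -0.0522  0.2338]
[391.2878 242.8027]
[427.1236 419.4798]
```

View pics/w1b.png

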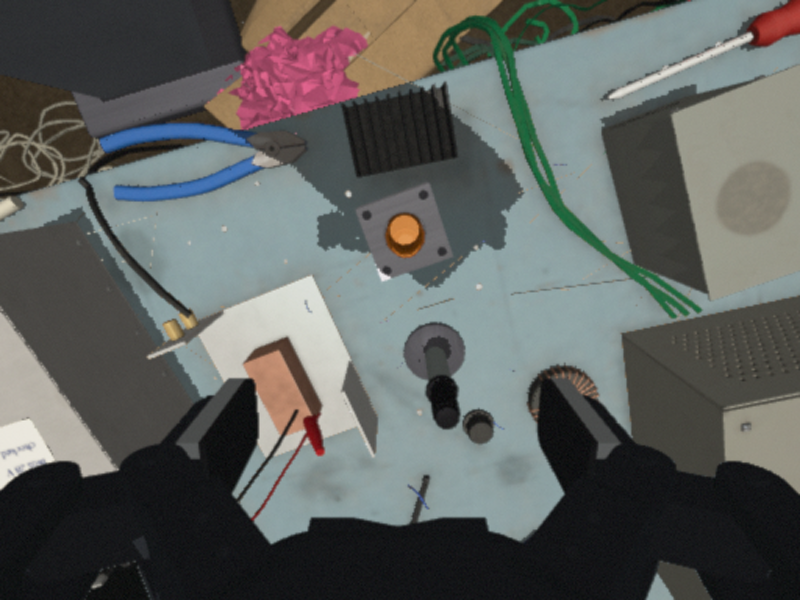

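In the wrist view the vial mouth is at about (404,231) and the applicator top at (446,415). Both are roughly 10 mm to +y of the top and scene estimates. I'll take a second wrist view with a different yaw and nearer to settle the difference.

>>> move_arm(
  plan="-1 0 0 -1; -2 0 0 -2; -2 0 0 -3; -2 0 0 -4; -2 0 0 -4; -2 0 0 -4; -2 0 0 -4",
)

```text
clock: 2.2
ee_pos: [0.4791, 0.4025, 0.2314]
tcp_rot: [0.0, -0.217, 0.976, 0.0]
contact_force: [-0.3, -0.5, -0.2]
gripper_width: 0.0855
grip_force: 0.0
```

```bash
python3 - <<'E'
from h import *
import pickle
s=manip.observe();im=manip.camera("wrist");print(s["clock"],s["ee_pos"],s["tcp_rot"],s["qd"])
pickle.dump(s,open("s2.pkl","wb"));cv2.imwrite("pics/w2.png",im[:,:,::-1]);cv2.imwrite("pics/w2b.png",cv2.resize(im[:,:,::-1],(800,600),interpolation=cv2.INTER_CUBIC))
C=cam("wrist",s);k=1.5625
for P in[(.435,.409,.076),(.54,.404,.115)]:print(proj(C,P)*k)
C1=cam("wrist",pickle.load(open("s1.pkl","rb")))
print(onz(C1,(404/k,231/k),.076),onz(C1,(446/k,415/k),.115))
E
```

```text
2.2 [0.4791 0.4025 0.2314] [ 0.     -0.2166  0.9763  0.    ] [-0.0042  0.0022  0.0003  0.0002 -0.0012 -0.0128]
[437.3856 222.1284]
[357.674  385.2979]
[0.4295 0.419  0.076 ] [0.5396 0.4162 0.115 ]
```

View pics/w2b.png

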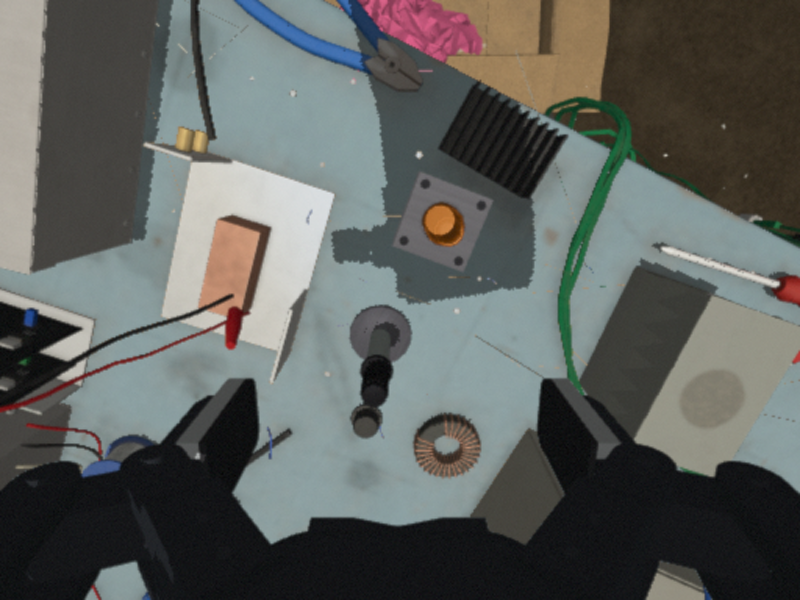

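```bash
python3 - <<'E'
from h import *
import pickle
from scipy.optimize import least_squares
k=1.5625
S=[pickle.load(open(f"s{i}.pkl","rb")) for i in(1,2)]
C=[cam("wrist",s) for s in S];t=cam("top");sc=cam("scene")
print(onz(C[1],(440/k,218/k),.076),onz(C[1],(374/k,391/k),.115), "foot",onz(C[0],(434/k,350/k),.006),onz(C[1],(380/k,333/k),.006))
# zoomed crops, 6x, of both wrist views and top
def crop(n,u,v,w,h,z):
    a=cv2.imread(f"pics/{n}.png");return cv2.resize(a[v:v+h,u:u+w],None,fx=z,fy=z,interpolation=cv2.INTER_CUBIC)
A=np.hstack([crop("w1",225,110,80,60,5),crop("w2",250,110,80,60,5)])
B=np.hstack([crop("w1",250,225,80,60,5),crop("w2",210,215,80,60,5)])
cv2.imwrite("pics/c1.png",np.vstack([A,B]))
E
```

```text
[0.432  0.4093 0.076 ] [0.5393 0.4144 0.115 ] foot [0.5403 0.4168 0.006 ] [0.5409 0.4149 0.006 ]
```

View pics/c1.png

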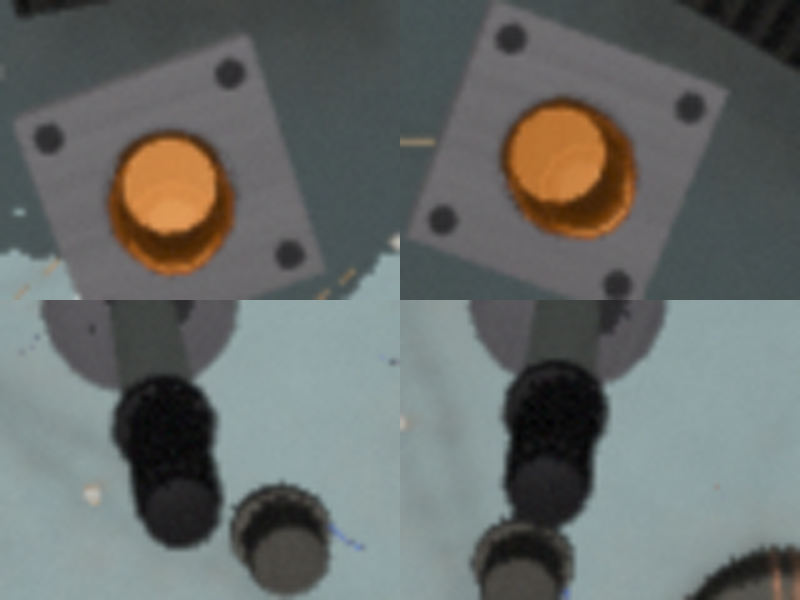

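```bash
python3 - <<'E'
from h import *
s=manip.observe();M=T(s["ee_pos"],s["tcp_rot"]);print(s["clock"],s["ee_pos"])
out=[]
for n,(u,v) in(("top",(140,150)),("scene",(140,100))):
    C=cam(n);im=np.ascontiguousarray(manip.camera(n)[:,:,::-1]);cv2.imwrite(f"pics/{n}2.png",im)
    c=cv2.resize(im[v:v+120,u:u+130],None,fx=5,fy=5,interpolation=cv2.INTER_CUBIC)[:590]
    c=c[:, :400] if n=="top" else c[:, :400]
    def dot(P,col):
        p=(proj(C,P)-(u,v)+.5)*5;cv2.circle(c,(int(p[0]),int(p[1])),4,col,1)
    for y in(-.0427,.0427): dot((M@[0,y,-.013,1])[:3],(0,0,255))
    dot(M[:3,3],(0,0,255))
    for P in[(.437,.418,.076),(.540,.415,.115),(.54,.415,.0)]:dot(P,(0,255,0))
    for P in[(.435,.408,.076),(.540,.405,.115),(.54,.405,.0)]:dot(P,(255,0,255))
    out.append(c)
cv2.imwrite("pics/c2.png",np.hstack(out));print([o.shape for o in out])
E
```

```text
2.25 [0.4793 0.4025 0.2314]
[(590, 400, 3), (590, 400, 3)]
```

View pics/c2.png

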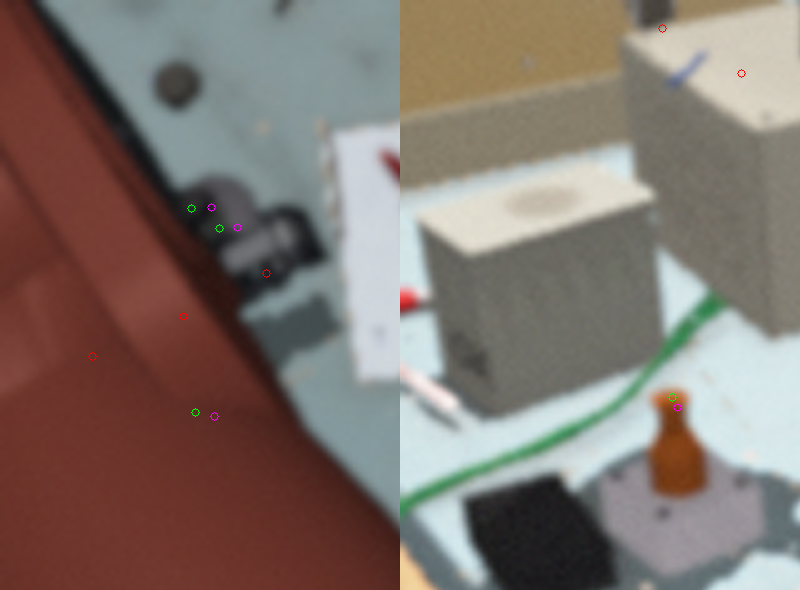

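In the scene crop the wrist-based vial position (green) sits on the rim at crop (671,397), so the wrist estimates hold. The bright orange disc I used earlier was not the rim. Next I'll refine the positions and work out the approach.

```bash
cat >> h.py <<'E'
def to(P,turn=0,s=None):
    s=s or manip.observe();M=T(s["ee_pos"],s["tcp_rot"]);return 100*(M[:3,:3].T@(np.array(P)-M[:3,3])),np.degrees(np.arctan2(M[1,1],M[0,1]))
E
python3 - <<'E'
from h import *
import pickle
C=[cam("wrist",pickle.load(open(f"s{i}.pkl","rb"))) for i in(1,2)]
f=lambda a,o:np.array(a)/5-.4+o
O=[(225,110),(250,110),(250,225),(210,215)]
b1=[f(p,O[0]) for p in[(48,138),(230,72),(290,254)]]
b2=[f(p,O[1]) for p in[(111,38),(290,107),(42,219),(218,284)]]
B1=[onz(C[0],p,.03) for p in b1];B2=[onz(C[1],p,.03) for p in b2]
print("block",(B1[0]+B1[2])/2,np.mean(B2,0),B1,B2)
for z in(.113,):
  print("app",onz(C[0],f((179,212),O[2]),z),onz(C[1],f((148,190),O[3]),z))
print("collar",onz(C[0],f((164,127),O[2]),.077),onz(C[1],f((155,112),O[3]),.077))
print(to((.54,.4155,.16)),to((.54,.4155,.082)))
E
```

```text
block [0.4365 0.4179 0.03  ] [0.4368 0.4175 0.03  ] [array([0.4167, 0.3947, 0.03  ]), array([0.4131, 0.4377, 0.03  ]), array([0.4562, 0.4411, 0.03  ])] [array([0.4172, 0.3943, 0.03  ]), array([0.4137, 0.4372, 0.03  ]), array([0.4599, 0.3976, 0.03  ]), array([0.4563, 0.4409, 0.03  ])]
app [0.5422 0.4158 0.113 ] [0.5425 0.4156 0.113 ]
collar [0.5422 0.4161 0.077 ] [0.5426 0.4154 0.077 ]
(array([-6.0466, -1.3814,  7.1311]), np.float64(115.06601978762824)) (array([-6.0465, -1.3816, 14.9311]), np.float64(115.06601978762824))
```

>>> move_arm(
  plan="-3.0 -0.7 1 0; -6.3 -1.5 2 0; -6.3 -1.5 4 0; -6.3 -1.5 7 0; -6.3 -1.5 10 0; -6.3 -1.5 12.5 0; -6.3 -1.5 14.5 0; -6.3 -1.5 14.9 0; -6.3 -1.5 14.9 0; -6.3 -1.5 14.9 0",
)

```text
clock: 3.6
ee_pos: [0.5434, 0.4158, 0.0834]
tcp_rot: [0.001, -0.217, 0.976, 0.0]
contact_force: [0.2, -0.5, -0.3]
gripper_width: 0.0854
grip_force: 0.0
```

```bash
python3 - <<'E'
from h import *
s=manip.observe();im=manip.camera("wrist")[:,:,::-1];print(s["clock"],s["ee_pos"],to((.5423,.4157,.082),s=s))
C=cam("wrist",s);cv2.imwrite("pics/w3.png",cv2.resize(im,(800,600),interpolation=cv2.INTER_CUBIC));print(proj(C,(.5423,.4157,.113))*1.5625,proj(C,s["ee_pos"])*1.5625)
E
```

```text
3.6 [0.5434 0.4158 0.0834] (array([0.1099, 0.0351, 0.1413]), np.float64(115.10601806693802))
[400.6868 431.9559] [399.0006 386.817 ]
```

View pics/w3.png

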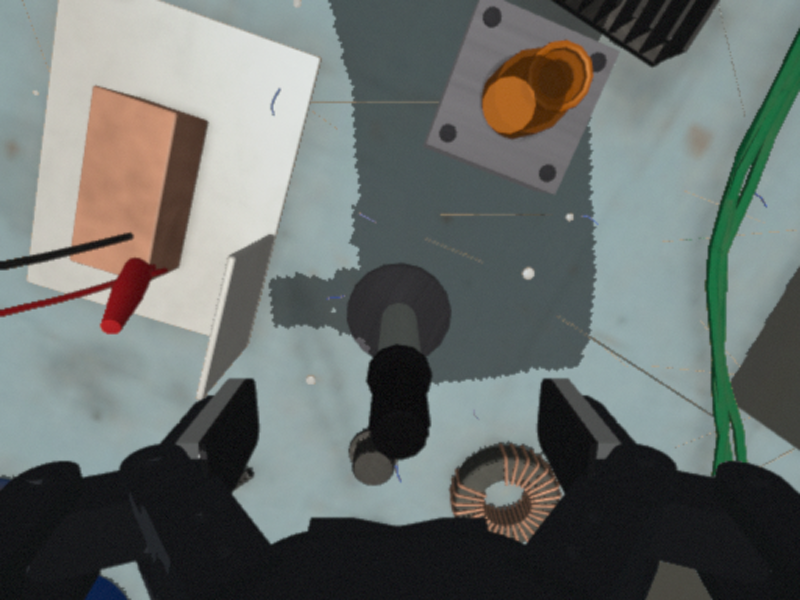

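The applicator top is centred between the fingers at about (400,433), as predicted, and the vial rim shows at (563,77). I'll close the gripper.

>>> move_arm(
  plan="0.1 0 0.1 0; 0.1 0 0.1 0; 0.1 0 0.1 0; 0.1 0 0.1 0; 0.1 0 0.1 0; 0.1 0 0.1 0; 0.1 0 0.1 0; 0.1 0 0.1 0",
  grip=0,
  grip_force=25,
)

```text
clock: 4.65
ee_pos: [0.542, 0.4151, 0.0814]
tcp_rot: [0.0, -0.217, 0.976, 0.0]
contact_force: [-0.3, -1.0, 1.2]
gripper_width: 0.0154
grip_force: 25.0
```

>>> move_arm(
  plan="0 0 -0.5 0; 0 0 -1.5 0; 0 0 -2.5 0; 0 0 -3.5 0; 0 0 -4.5 0; 0 0 -5.5 0; 0 0 -6.5 0; 0 0 -7.5 0; 0 0 -8.5 0; 0 0 -8.5 0",
)

```text
clock: 5.9
ee_pos: [0.5424, 0.4154, 0.1673]
tcp_rot: [0.001, -0.217, 0.976, 0.0]
contact_force: [-0.5, -0.0, -0.3]
gripper_width: 0.0153
grip_force: 24.9
```

```bash
python3 - <<'E'
from h import *
s=manip.observe();print(s["clock"],s["ee_pos"],s["contact_force"],s["gripper_width"],to(s["ee_pos"]+[-.1056,.002,0],s=s),to((.4367,.4177,s["ee_pos"][2]),s=s))
E
```

```text
5.9 [0.5424 0.4154 0.1673] [-0.5047 -0.0454 -0.2814] 0.015280680234337058 (array([ 9.4766,  4.6634, -0.0144]), np.float64(115.11659176770854)) (array([ 9.4745,  4.6991, -0.0144]), np.float64(115.11659176770854))
```

>>> move_arm(
  plan="2 1 0 0; 4 2 0 0; 6 3 0 0; 8 4 0 0; 9.5 4.7 0 0; 9.5 4.7 0 0; 9.5 4.7 0 0; 9.5 4.7 0 0; 9.5 4.7 0 0",
)

```text
clock: 7.02
ee_pos: [0.4364, 0.4172, 0.1661]
tcp_rot: [-0.0, -0.217, 0.976, -0.0]
contact_force: [-0.6, 0.4, -0.2]
gripper_width: 0.0153
grip_force: 24.9
```

```bash
python3 - <<'E'
from h import *
s=manip.observe();print(s["clock"],s["ee_pos"],s["contact_force"],to((.4367,.4177,.086),s=s))
im=manip.camera("wrist")[:,:,::-1]
C=cam("wrist",s);print([proj(C,(.4367,.4177,z))*1.5625 for z in(.03,.076,.158,.199)])
sc=manip.camera("scene")[:,:,::-1];c=proj(cam("scene"),(.4367,.4177,.1)).astype(int);print(c)
u,v=c-(40,75);b=cv2.resize(sc[v:v+120,u:u+80],(400,600),interpolation=cv2.INTER_CUBIC)
w=cv2.resize(im,None,fx=1.5625,fy=1.5625,interpolation=cv2.INTER_CUBIC)[:600,200:600]
cv2.imwrite("pics/c4.png",np.hstack([w,b]))
E
```

```text
7.025 [0.4364 0.4172 0.1661] [-0.5732  0.3888 -0.2297] (array([-0.0445,  0.0347,  8.0136]), np.float64(115.08594094251437))
[array([398.8374, 287.9952]), array([399.0973, 309.7512]), array([399.9075, 377.5769]), array([400.6961, 443.5953])]
[192 170]
```

View pics/c4.png

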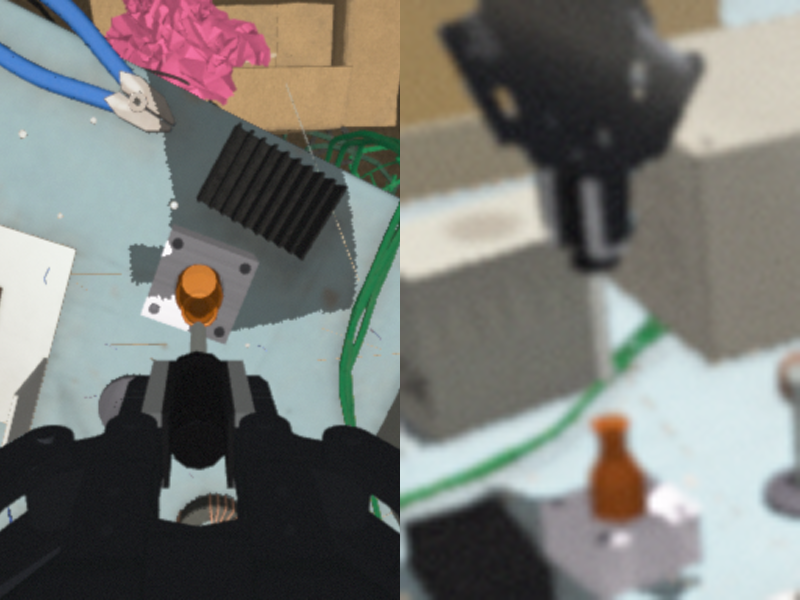

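The stem is above the mouth in both views, with its tip at wrist crop (198,325) and scene crop (603,375) over the rim at (610,420). I'll descend in stages and watch the force.

>>> move_arm(
  plan="0 0 0.8 0; 0 0 1.6 0; 0 0 2.2 0; 0 0 2.6 0; 0 0 3 0; 0 0 3.3 0; 0 0 3.6 0; 0 0 3.6 0",
)

```text
clock: 8.12
ee_pos: [0.4359, 0.4172, 0.1301]
tcp_rot: [-0.0, -0.217, 0.976, -0.0]
contact_force: [-0.6, -0.1, 0.1]
gripper_width: 0.0152
grip_force: 24.9
```

>>> move_arm(
  plan="-0.05 0 0.5 0; -0.05 0 1 0; -0.05 0 1.5 0; -0.05 0 2 0; -0.05 0 2.5 0; -0.05 0 3 0; -0.05 0 3.5 0; -0.05 0 3.9 0; -0.05 0 4.2 0; -0.05 0 4.2 0",
)

```text
clock: 9.38
ee_pos: [0.4363, 0.4175, 0.0881]
tcp_rot: [-0.0, -0.217, 0.976, -0.0]
contact_force: [0.8, -1.2, -0.0]
gripper_width: 0.0155
grip_force: 24.9
```

>>> move_arm(
  plan="0 0 0.1 0; 0 0 0.2 0; 0 0 0.25 0; 0 0 0.3 0; 0 0 0.3 0; 0 0 0.3 0",
)

```text
clock: 10.12
ee_pos: [0.4365, 0.4176, 0.0854]
tcp_rot: [0.0, -0.217, 0.976, 0.0]
contact_force: [-0.3, 0.2, 0.4]
gripper_width: 0.0151
grip_force: 25.0
```

>>> move_arm(
  plan="0 0 0.05 0; 0 0 0.1 0; 0 0 0.15 0; 0 0 0.15 0; 0 0 0.15 0",
)

```text
clock: 10.75
ee_pos: [0.4366, 0.4177, 0.0852]
tcp_rot: [0.001, -0.217, 0.976, 0.0]
contact_force: [-3.3, -3.9, 13.7]
gripper_width: 0.0155
grip_force: 26.4
```

The collar is seated, with about 14 N of push. I'll ease off, release and rise.

>>> move_arm(
  plan="0 0 -0.1 0; 0 0 -0.1 0; 0 0 -0.1 0",
)

```text
clock: 11.12
ee_pos: [0.4366, 0.4176, 0.0852]
tcp_rot: [0.0, -0.217, 0.976, 0.0]
contact_force: [-1.2, -0.8, 7.8]
gripper_width: 0.0151
grip_force: 25.4
```

>>> move_arm(
  plan="0 0 0 0; 0 0 0 0; 0 0 0 0; 0 0 0 0; 0 0 0 0; 0 0 0 0; 0 0 0 0; 0 0 0 0",
  grip=1,
)

```text
clock: 12.12
ee_pos: [0.4364, 0.4175, 0.0848]
tcp_rot: [-0.0, -0.217, 0.976, -0.0]
contact_force: [-0.3, 0.6, -0.1]
gripper_width: 0.0855
grip_force: 0.0
```

>>> move_arm(
  plan="0 0 -1 0; 0 0 -3 0; 0 0 -6 0; 0 0 -9 0; 0 0 -12 0; 0 0 -16 0; 0 0 -18 0; 0 0 -18 0",
)

```text
clock: 13.12
ee_pos: [0.4372, 0.4181, 0.2669]
tcp_rot: [0.002, -0.217, 0.976, 0.001]
contact_force: [0.1, -0.3, -0.5]
gripper_width: 0.085
grip_force: 0.0
```

```bash
python3 - <<'E'
from h import *
s=manip.observe();print(s["clock"],s["ee_pos"],s["joint_positions"],s["gripper_width"])
C=cam("wrist",s);im=manip.camera("wrist")[:,:,::-1].copy();k=1.5625
w=cv2.resize(im,(800,600),interpolation=cv2.INTER_CUBIC)
for P in[(.4367,.4177,.117),(.4367,.4177,.081)]:
    p=proj(C,P)*k;print(p);cv2.circle(w,tuple(p.astype(int)),4,(0,255,0),1)
u=w[100:400,250:550]
t=manip.camera("top")[:,:,::-1];cv2.imwrite("pics/top3.png",t)
h=cv2.resize(t[160:270,250:385],None,fx=3.7,fy=3.7,interpolation=cv2.INTER_CUBIC)[:300]
h2=cv2.resize(t[210:260,285:360],None,fx=6.6,fy=6.6,interpolation=cv2.INTER_CUBIC)[:,:]
H=np.zeros((600,800,3),np.uint8);H[:300,:300]=u;H[:h.shape[0],300:300+h.shape[1]]=h[:, :500];H[300:300+min(300,h2.shape[0]),300:300+h2.shape[1]]=h2[:300,:500]
cv2.imwrite("pics/c5.png",H)
E
```

```text
13.125 [0.4372 0.4181 0.2669] [0.6423 0.4293 0.1438 1.2816 0.     0.2039] 0.08503545593788868
[397.7836 280.3203]
[397.7022 268.5657]
```

View pics/c5.png

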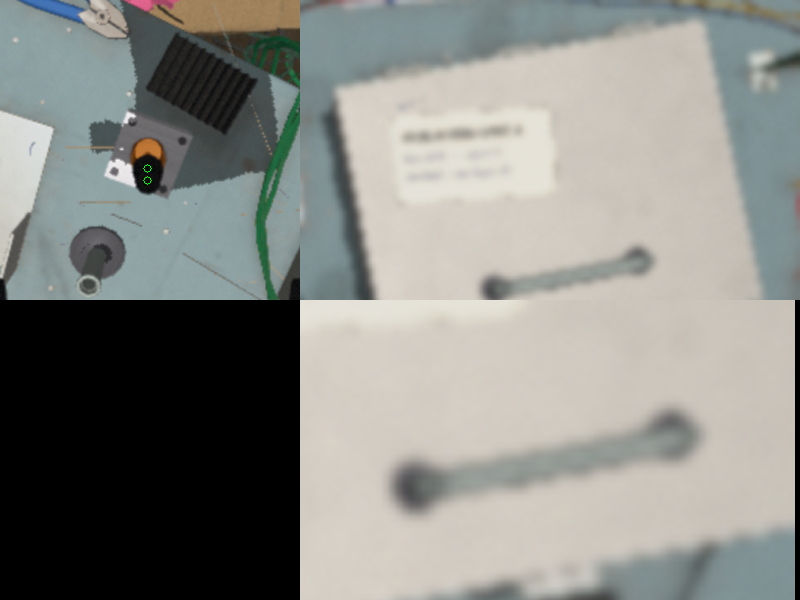

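The applicator stands home and upright: the model points land on it and the tube is empty. Its top is at crop (147,172). The handle runs across the lid at about 10° yaw, centred near (0.427, 0.057). I'll move over it with the fingers turned across the bar.

>>> move_arm(
  plan="2 -4 0 -0.9; 4 -8 0 -1.8; 6 -12 0 -2.7; 8 -16 0 -3.6; 10 -20 0 -4.5; 12 -24 0 -5.4; 14 -28 0 -6.3; 16.2 -32.3 0 -7.2; 16.2 -32.3 0 -7.5; 16.2 -32.3 0 -7.5",
)

```text
clock: 14.48
ee_pos: [0.4262, 0.0559, 0.2639]
tcp_rot: [0.0, 0.766, -0.643, -0.001]
contact_force: [-0.2, -0.3, -0.0]
gripper_width: 0.0854
grip_force: 0.0
```

```bash
python3 - <<'E'
from h import *
import pickle
s=manip.observe();print(s["clock"],s["ee_pos"],s["tcp_rot"],s["qd"].max(),to((.427,.057,.2),s=s))
im=manip.camera("wrist")[:,:,::-1].copy();C=cam("wrist",s);pickle.dump(s,open("s5.pkl","wb"));cv2.imwrite("pics/w5.png",im)
w=cv2.resize(im,(800,600),interpolation=cv2.INTER_CUBIC)
x=np.array([np.cos(np.radians(10)),np.sin(np.radians(10)),0]);y=np.array([-x[1],x[0],0])
for e in(-.05,0,.05):
    p=proj(C,np.array([.427,.057,.15])+y*e)*1.5625;print(p);cv2.circle(w,tuple(p.astype(int)),5,(0,255,0),1)
cv2.imwrite("pics/w5b.png",w)
E
```

```text
14.475 [0.4262 0.0559 0.2639] [ 0.0005  0.7661 -0.6427 -0.0007] 0.03217741273700042 (array([-0.0939, -0.1088,  6.3884]), np.float64(-169.98800718237808))
[394.5512 208.5593]
[394.6638 298.5655]
[394.7654 379.7656]
```

View pics/w5b.png

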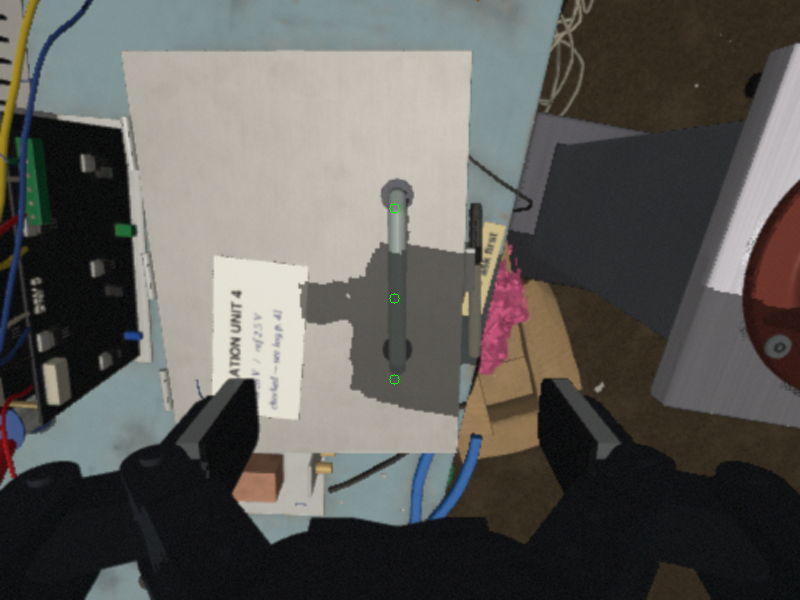

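The bar is vertical in the picture (yaw matches) at column 397. The post bases are at rows 192 and 350, and the bar's lower end is near row 377. I'll solve for its centre.

```bash
python3 - <<'E'
from h import *
import pickle
s=pickle.load(open("s5.pkl","rb"));C=cam("wrist",s);k=1.5625
a,b=[onz(C,(397/k,r/k),.113) for r in(192,350)];print(a,b,np.linalg.norm(a-b),(a+b)/2)
print(onz(C,(397.5/k,300/k),.15))
c=(a+b)/2;o=manip.observe();print(o["ee_pos"],to((c[0],c[1],.131),s=o))
# lid corner check: front edge col 471 row 52 / col 458 row 452
print([onz(C,(u/k,v/k),.112) for u,v in((471,52),(458,452),(124,52))])
print(o["joint_positions"])
E
```

```text
[0.4355 0.0008 0.113 ] [0.4177 0.1019 0.113 ] 0.10266118008426099 [0.4266 0.0513 0.113 ]
[0.4253 0.0576 0.15  ]
[0.4263 0.0563 0.264 ] (array([ 0.502 ,  0.0414, 13.3039]), np.float64(-169.97771062149533))
[array([ 0.4078, -0.0823,  0.112 ]), array([0.3611, 0.1715, 0.112 ]), array([ 0.6003, -0.0482,  0.112 ])]
[-0.0391  0.0921 -0.3161  1.1641  0.0001 -1.7848]
```

>>> move_arm(
  plan="0.5 0.1 2.5 0; 0.5 0.1 5 0; 0.5 0.1 7.5 0; 0.5 0.1 9.5 0; 0.5 0.1 11.5 0; 0.5 0.1 12.6 0; 0.5 0.1 13.2 0; 0.5 0.1 13.2 0; 0.5 0.1 13.2 0",
)

```text
clock: 15.65
ee_pos: [0.4271, 0.0512, 0.1333]
tcp_rot: [-0.0, 0.767, -0.642, 0.0]
contact_force: [0.5, 0.8, -0.3]
gripper_width: 0.0853
grip_force: 0.0
```

>>> move_arm(
  plan="0 0 0 0; 0 0 0 0; 0 0 0 0; 0 0 0 0; 0 0 0 0; 0 0 0 0; 0 0 0 0; 0 0 0 0",
  grip=0,
  grip_force=25,
)

```text
clock: 16.65
ee_pos: [0.4274, 0.0513, 0.133]
tcp_rot: [-0.0, 0.767, -0.642, 0.0]
contact_force: [5.3, 1.3, -2.0]
gripper_width: 0.0088
grip_force: 25.4
```

```bash
python3 - <<'E'
from h import *
s=manip.observe();print(s["clock"],s["ee_pos"],s["contact_force"],s["gripper_width"],s["joint_positions"])
r=np.hypot(.1585,.039);a0=np.arctan2(.039,.1585)
for d in range(6,61,6):
    a=a0+np.radians(d);print(d,"y %.2f z %.2f"%(-100*(.1585-r*np.cos(a)),-100*(r*np.sin(a)-.039)))
E
```

```text
16.65 [0.4274 0.0513 0.133 ] [ 5.3354  1.3225 -1.9969] 0.008764638695115038 [-0.051   0.2017 -0.5544  0.8135  0.0003 -1.7984]
6 y -0.49 z -1.64
12 y -1.16 z -3.21
18 y -1.98 z -4.71
24 y -2.96 z -6.11
30 y -4.07 z -7.40
36 y -5.32 z -8.57
42 y -6.68 z -9.60
48 y -8.14 z -10.49
54 y -9.69 z -11.22
60 y -11.30 z -11.78
```

The bar is gripped (opening 8.8 mm). I'll lift along the arc at 3° per row.

>>> move_arm(
  plan="0 -0.2 -0.8 0; 0 -0.5 -1.6 0; 0 -0.8 -2.4 0; 0 -1.2 -3.2 0; 0 -1.6 -4 0; 0 -2 -4.7 0; 0 -2.5 -5.4 0; 0 -3 -6.1 0; 0 -3 -6.1 0",
)

```text
clock: 17.77
ee_pos: [0.4553, 0.0563, 0.1942]
tcp_rot: [0.001, 0.767, -0.642, -0.001]
contact_force: [-7.0, -3.0, 1.6]
gripper_width: 0.0092
grip_force: 25.0
```

```bash
cat > lid.py <<'E'
from h import *
s=manip.observe();x=np.array([np.cos(np.radians(10)),np.sin(np.radians(10)),0])
p0=np.array([.4274,.0513,.133]);d=s["ee_pos"]-p0;h=d@x
print(s["clock"],s["ee_pos"],s["contact_force"],s["gripper_width"],s["grip_force"],"back",h,"up",d[2])
print("angle",np.degrees(np.arctan2(.039+d[2],.1585-h)-np.arctan2(.039,.1585)),"r",np.hypot(.039+d[2],.1585-h))
E
python3 lid.py
```

```text
17.775 [0.4553 0.0563 0.1942] [-7.0203 -3.0179  1.5698] 0.00923314988487223 25.014995634555817 back 0.028316698281543835 up 0.061242773344638374
angle 23.77331456626345 r 0.16430552533053516
```

>>> move_arm(
  plan="0 -0.5 -0.7 0; 0 -1 -1.3 0; 0 -1.6 -1.9 0; 0 -2.2 -2.5 0; 0 -2.9 -3 0; 0 -3.6 -3.5 0; 0 -4.3 -4 0; 0 -4.3 -4 0",
)

```text
clock: 18.77
ee_pos: [0.4989, 0.0641, 0.2353]
tcp_rot: [-0.0, 0.767, -0.642, 0.0]
contact_force: [-7.4, -3.1, 8.7]
gripper_width: 0.0089
grip_force: 25.6
```

```bash
python3 lid.py
```

```text
18.775 [0.4989 0.0641 0.2353] [-7.3812 -3.0844  8.7097] 0.008885552163976766 25.58794856071472 back 0.0726553634394135 up 0.1023127525113667
angle 44.898759266154734 r 0.16534387091319097
```

>>> move_arm(
  plan="0 -0.6 -0.6 0; 0 -1.3 -1 0; 0 -2.1 -1.3 0; 0 -2.9 -1.6 0; 0 -3.7 -1.9 0; 0 -3.7 -1.9 0; 0 -3.7 -1.9 0; 0 -3.7 -1.9 0",
)

```text
clock: 19.77
ee_pos: [0.535, 0.0705, 0.2533]
tcp_rot: [-0.0, 0.767, -0.642, 0.0]
contact_force: [-3.5, -0.9, 5.8]
gripper_width: 0.0084
grip_force: 26.2
```

```bash
python3 lid.py; python3 - <<'E'
from h import *
im=manip.camera("scene")[:,:,::-1];cv2.imwrite("pics/s9.png",cv2.resize(im,(800,600),interpolation=cv2.INTER_CUBIC))
E
```

```text
19.775 [0.535  0.0705 0.2533] [-3.4697 -0.8897  5.7884] 0.008414983209619325 26.150753796100616 back 0.10927540855487886 up 0.1202822595856366
angle 59.00335106482014 r 0.16671502218350095
```

View pics/s9.png

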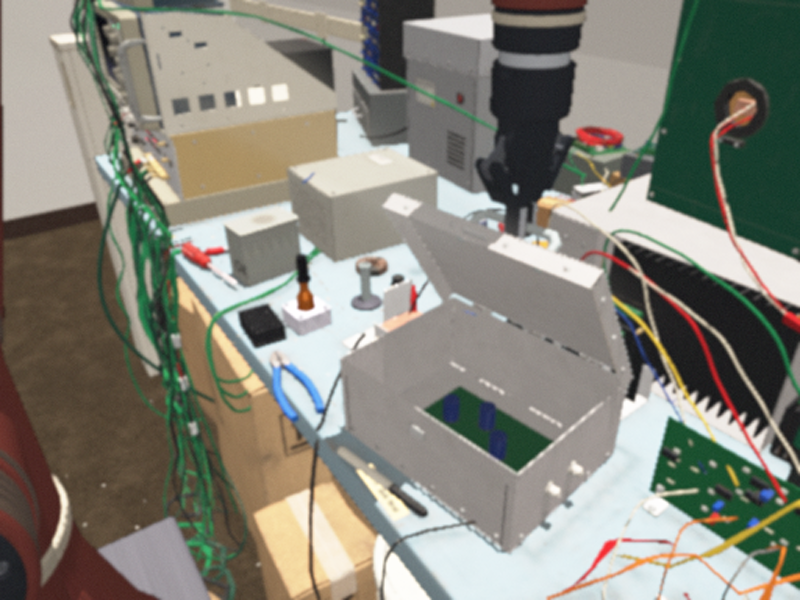

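The scene shows the lid about 60° open, held by the gripper. The applicator stands in the vial at (303,275), and the bystanders are unmoved. I'll check the lid angle from the lid's front-left corner, near (386,206)–(400,195).

```bash
python3 - <<'E'
from h import *
C=cam("scene");a=np.radians(10);x=np.array([np.cos(a),np.sin(a),0]);y=np.array([-x[1],x[0],0]);H=np.array([.427,.0515,.111])+.1585*x
for d in(50,54,58,62,66):
    t=np.radians(d)
    f=lambda px,py,pz:proj(C,H+y*py+x*(-np.cos(t)*-px*1+np.sin(t)*pz)+np.array([0,0,np.sin(t)*-px+np.cos(t)*pz]))*1.5625
    print(d,f(-.195,.1275,0),f(-.195,.1275,-.018),f(-.195,-.1275,0),f(-.195,-.1275,-.018))
E
python3 lid.py
```

```text
50 [382.4162 216.5845] [373.3894 230.0122] [585.3657 300.2488] [574.4452 318.0456]
54 [389.4139 206.7253] [379.8786 219.4512] [593.6988 287.1426] [582.4915 304.1495]
58 [396.7551 197.4442] [386.7908 209.3724] [602.1945 274.7073] [590.8024 290.7812]
62 [404.3781 188.8075] [394.0676 199.8524] [610.7762 263.0416] [599.3014 278.0547]
66 [412.2196 180.8731] [401.6478 190.9607] [619.3682 252.2321] [607.911  266.0731]
19.825 [0.535  0.0705 0.2533] [-3.2045 -1.6534  5.1397] 0.008929425407184244 26.14678680896759 back 0.10927715624698088 up 0.12033160466972281
angle 59.008930612500734 r 0.16676165204795426
```

The picture matches about 58–60° and the lid is steady. I'll hold briefly and then hand in.

>>> move_arm(
  plan="0 0 0 0; 0 0 0 0; 0 0 0 0; 0 0 0 0; 0 0 0 0; 0 0 0 0",
)

```text
clock: 20.58
ee_pos: [0.5349, 0.0705, 0.2533]
tcp_rot: [-0.0, 0.767, -0.642, 0.0]
contact_force: [-3.5, -0.8, 6.1]
gripper_width: 0.0087
grip_force: 26.1
```

```bash
python3 lid.py; python3 -c "
from bench import manip
print(manip.close_job())"
```

```text
20.575 [0.5349 0.0705 0.2533] [-3.5346 -0.7763  6.0672] 0.008671605222375338 26.142059862613678 back 0.1092365840204823 up 0.12029550500138497
angle 58.99194864131548 r 0.1667391437773904
the job is handed in; nothing more can be done
None
```

I seated the applicator in the vial and released it, then lifted the lid by its handle to about 59° and handed the job in at 20.6 s still holding it; the bystanders looked unmoved, and no verdict came back.

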